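Open the vent flap wide on its stay

ROBOT

A 7-joint arm with a two-finger parallel gripper is mounted at the origin on the work surface. World frame = base frame: x ahead of the robot, y to its left, z up, the work surface at z = 0. Lengths are in m, angles in rad, forces in N, time in s.
With the tool pointing down it reaches from about 0.4 to 0.85 m from the base axis. Payload 4.5 kg.
Tool frame: the origin (TCP) lies at the very end of the fingers, on their centre line; the grasp point (between the pads) lies 19 mm behind it; z points along the fingers, y is the line along which they close (so a half turn about z gives the same grasp; the last joint's range is limited). The gripper opens to 88 mm and grips with 3 to 60 N. Pads are 18 mm wide; open, the fingers measure 123 mm over their backs; the gripper's body (75 mm by 187 mm) begins 45 mm behind the grasp point.
Start: joints at [1.301, 0.689, -0.195, 1.565, 0.157, 0.902, -0.215], TCP at [0.187, -0.596, 0.239] pointing down, gripper open.
Joint ranges: [-3.01, 3.01], [-0.46, 2.08], [-1.47, 1.51], [0.13, 2.56], [-1, 4.14], [0.04, 2.09], [-2.66, 2.66]. Speed limits (rad/s): [2.57, 2.57, 3.14, 3.14, 3.14, 3.14, 3.14].

INTERFACE

Orientations are given as a 3x3 rotation matrix whose columns are the frame's x, y, z axes.
In Python, from rig import get_state, snapshot, calibration, close_job, trace, tip_of gives the robot as it stands.
- The arm moves only by the shell command python3 -m jog 'ROWS' [FORCE]. ROWS is JSON, a list of rows, each a list of 7 numbers: the finger opening in mm, from 0 to 88.1, then the shift along the tool's x, y, z in mm, then the turn, a rotation vector about the tool's x, y, z in degrees. In form: [[fingers, x, y, z, wx, wy, wz], ...]. A call has 1 to 5 rows; each row is the pose to reach, as a shift and turn from the pose commanded when the call began, along the tool's axes at that moment; what a row does not reach only later rows make up. A row lasts 1/12 s, in which the tool goes at most 41.7 mm and 7.16 degrees, less where a joint would pass 70% of its speed; a pose out of reach is approached as far as the arm can. A call with a gripper value outside its range is refused whole. The fingers move at their own pace and stop on an object; FORCE is the grip in N (left out, the last holds). Time passes only in rows, so rows that repeat a pose let the fingers close. It gives the time, the measured TCP pose, the force, the opening and the grip force at its end, in the units of the state.
- get_state(): the state, without advancing time (a new reading comes with each control period).
- snapshot(name): name is "side" or "top"; returns the picture (480x640x3 uint8, blue, green, red); there is no depth.
- calibration(name): a dict with "intrinsics" (3x3 intrinsics, pixels), "k1" (the pictures are not rectified: a ray, as slopes to the right and down, at radius r is drawn at 1 + k1 r^2 times it, then the intrinsics apply), "position" and "attitude" of the camera in the world. Camera axes: x right, y up, looking along -z (the intrinsics and any distortion apply to the point x, -y, -z); pixel columns grow to the right and rows downward; lengths in m; the calibration is good to about 2 mm. A picture is of the moment at which its call begins. calibration takes no time and is no camera call.
- close_job(): hands the job in; it is judged then, once.
Trained networks look in the newest picture that a camera, given by its name, has taken for a name from the list of things; names that differ only in an ending like _2 or _b are one class to them, and where a whole thing is asked for, a point or a joint stands for the part that bears it (a point fixed in the world has none). Each returns a list of dicts, best first, with "p" (0 to 1); they miss things now and then, are a little off and sometimes report something else, mostly with a low value. They report only what shows in the picture. A call takes as long as a camera call.
- trace(camera, query): "pixels" (480x640 bool, what is visible of it) and "at" ([row, column] in pixels, amid what is visible of it).
- tip_of(camera, query): "at" ([row, column] in pixels: a listed point, or the origin of a listed thing).
The state is a dict: "time_s": time; "q": joint angles; "qd": joint speeds; "tau": joint torques, N m; "eef_pos": TCP position; "tool_rot": TCP orientation; "ft_force": force on the tool from outside, world axes, zero at the start; "torque": the same for the moment, N m; "width": finger opening in m; "grasp_force": force on a finger pad.
Only numpy, scipy, OpenCV 4.12 (cv2) and the standard library are available. Lean on these libraries where they do the work, as an engineer would, in place of code of your own. Each camera call takes 0.05 s, during which the arm holds its last target. There are 200 camera calls.

TASK

Set the cabinet's vent flap wide open: lift its stay off the pin, pull the flap open with it and drop the hole nearest the flap over the pin, so that the stay lies flat and the pin holds the flap open when you let go. Be gentle: feel for the pin instead of leaning on it with the stay, do not let the sprung flap fall shut on the way, and leave the other things where they are.

Things in the scene. Friction and masses are not known exactly. Their poses are not given: they have to be found in the camera images.
- cabinet: White sheet-metal extraction cabinet, fixed, 300 x 170 x 130 mm high. Origin at bench level in the middle of its front edge; the front, with the vent opening and its flap, looks along its -y; z is up. A dark sill plate, 6 mm thick, runs out from the front to y -210 mm, x -60 to 20.
- vent_flap (a joint): Vent flap, an upright aluminium plate 114 mm wide, 92 mm high. 0 = shut, grows as it swings out, radians. Its spring (0.32 N m when nearly shut, 0.4 when wide open) always pulls it shut. It starts ajar at 0.1 to 0.25, held by the stay; with the middle hole on the pin it stands at 0.45 to 0.6, with the inner hole at 0.8 to 1.
- stay: The stay: flat steel bar 248 x 28 x 5 mm (36 wide around the slot), about 0.16 kg. Origin at its pivot on the flap, mid thickness, 18.5 mm above the bench; x runs along the bar to the knob, z up. The pivot swivels freely about the vertical and lets the bar tip up to 0.7 rad, not below level. Three through holes at x = 106 (inner, nearest the flap), 137 (middle) and 168 mm (outer slot).
- stay_knob (a point): Centre of the black ball knob, 22 mm in diameter, on a 10 mm stem at the free end of the stay: at x 225, z 33.5 mm of the stay, 52 mm above the bench when the stay lies flat. The place to grip; the ball can turn between the fingers. Holding the flap open takes 3 to 7 N here; arm and grip give a millimetre or two under it.
- pin_foot: Round steel foot of the pin, 32 mm across, on the sill at x -20, y -190 mm of the cabinet. Origin on its axis at bench level. The pin on it is upright, 8 mm thick, flat-topped, top 30 mm above the bench. It is clamped off the foot's axis by up to 5 mm in the cabinet's x, 2 mm in y, differently each time; its true place is not measured. It does not shift. A hole lifted 14 mm clears it.
- alu_block: Bystander: drilled aluminium block, 50 x 50 x 48 mm, loose. Origin under its centre.
- parts_tray: Bystander: grey sorting tray, 130 x 90 x 22 mm, loose. Origin under its centre.
- screwdriver: Bystander: screwdriver with a green handle lying loose on top of the cabinet, 130 mm above the bench.
- flux_jar: Bystander: small jar with white cap, 48 mm across, 70 mm high, loose. Origin under its centre.
- flap_hinge (a point): The flap's upright hinge line on the cabinet's front, at x -60, y 0 mm of the cabinet. In the cabinet's frame the stay's pivot, at flap angle t, is at x = -60 + 100 cos t - 12 sin t, y = -100 sin t - 12 cos t (mm).
- hole_inner (a point): Centre of the round inner hole, 9.5 mm wide, at mid thickness of the bar, 106 mm from the pivot: the one to drop over the pin. The middle hole is just like it.
- hole_outer (a point): Centre of the outer hole, an oblong slot 15.5 mm along the bar and 20.5 mm across it, 168 mm from the pivot: over the pin at the start. The spring pulls its straight edge on the knob side against the pin, whose axis is then 3.75 mm from this point along the bar, towards the knob, and anywhere across it.

How it is judged:
By the outcome, as a careful person would: the job done as asked, in the order asked, and still so for the second after the job is handed in, with the robot touching nothing.
It also fails if it takes over 72 s, if anything falls off the work surface, if the arm or the gripper's body presses on something with over 40 N, if the wrist force passes 120 N, or if a joint passes its speed limit or range.

## Working session

There is one attempt and no reset: what is moved stays moved. The work goes in short steps, Python scripts to look and compute and a shell command to move; the robot and the scene stay as the last step left them, time stands still between calls to the robot, and variables do not carry over. Pictures are saved under pics/ and viewed, at most 10 in all, crops included, and the job is handed in when it is done.

```bash
mkdir -p pics; cat > h.py <<'E'
import numpy as np, cv2
from rig import *
def ray(c,rc):
    K=np.array(c["intrinsics"]);k1=c["k1"]
    d=np.array([(rc[1]-K[0,2])/K[0,0],(rc[0]-K[1,2])/K[1,1]])
    u=d.copy()
    for _ in range(20): u=d/(1+k1*(u@u))
    R=np.array(c["attitude"]); 
    return np.array(c["position"]),R@np.array([u[0],-u[1],-1])
def onz(cam,rc,z):
    p,v=ray(calibration(cam),rc); return p+v*(z-p[2])/v[2]
def pix(cam,X):
    c=calibration(cam);K=np.array(c["intrinsics"]);R=np.array(c["attitude"])
    q=R.T@(np.array(X)-np.array(c["position"]));u=np.array([q[0],-q[1]])/-q[2];u=u*(1+c["k1"]*(u@u))
    return np.array([K[1,1]*u[1]+K[1,2],K[0,0]*u[0]+K[0,2]])
def tri(a,b):
    (p,v),(q,w)=ray(calibration("side"),a),ray(calibration("top"),b)
    s=np.linalg.lstsq(np.stack([v,-w],1),q-p,rcond=None)[0]
    x,y=p+s[0]*v,q+s[1]*w
    return (x+y)/2,np.linalg.norm(x-y)
E
python3 - <<'E'
from h import *
for n in("side","top"):
    im=snapshot(n);cv2.imwrite(f"pics/{n}0.png",im)
    c=calibration(n);print(n,c["position"],np.array(c["attitude"]).round(2).tolist())
Z={"stay_knob":.052,"pin_foot":0,"flap_hinge":.05,"cabinet":0,"hole_inner":.0185,"hole_outer":.0185,"stay":.0185,"flux_jar":0,"alu_block":0}
for k,z in Z.items():
    for n in("side","top"):
        for d in tip_of(n,k)[:2]: print(k,n,round(d["p"],2),np.round(d["at"],1),onz(n,d["at"],z).round(4))
s=get_state();print(np.round(s["tool_rot"],3).tolist(),s["eef_pos"],s["time_s"])
E
```

```text
side [ 0.34603954 -0.44028101  0.82519618] [[0.91, 0.32, -0.27], [-0.42, 0.69, -0.59], [-0.0, 0.65, 0.76]]
top [0.49573221 0.15525924 0.9648328 ] [[-0.03, 0.99, -0.13], [-1.0, -0.02, 0.0], [0.0, 0.13, 0.99]]
stay_knob side 0.89 [338.1 331.4] [ 0.5521 -0.0406  0.052 ]
stay_knob top 0.63 [266.3 421.3] [ 0.5526 -0.0441  0.052 ]
pin_foot side 0.4 [325.2 332.5] [0.5788 0.0085 0.    ]
pin_foot top 0.73 [236.4 365.2] [0.6216 0.0591 0.    ]
pin_foot top 0.41 [255.7 395.9] [ 0.5793 -0.0035  0.    ]
flap_hinge side 0.68 [245.3 284.4] [0.5591 0.1714 0.05  ]
flap_hinge side 0.16 [311.9 247.1] [0.4472 0.0647 0.05  ]
flap_hinge top 0.61 [260.  300.8] [0.5712 0.193  0.05  ]
cabinet side 0.83 [247.9 316.5] [0.6268 0.1782 0.    ]
cabinet side 0.17 [246.3 340.7] [0.6711 0.1619 0.    ]
cabinet top 0.66 [234.4 301.9] [0.6291 0.1917 0.    ]
hole_inner side 0.87 [292.2 337. ] [0.6106 0.0563 0.0185]
hole_inner top 0.74 [240.1 366.3] [0.6114 0.0589 0.0185]
hole_outer top 0.86 [255.4 396.8] [ 0.5783 -0.0023  0.0185]
stay side 0.8 [245.4 340.6] [0.6646 0.1505 0.0185]
stay top 0.91 [218.1 324.5] [0.6594 0.1436 0.0185]
flux_jar side 0.66 [344.  420.5] [ 0.6977 -0.0886  0.    ]
flux_jar top 0.61 [199.6 430.9] [ 0.6968 -0.0833  0.    ]
flux_jar top 0.28 [240.7 362.6] [0.6126 0.0649 0.    ]
alu_block side 0.88 [284.6 398.9] [0.7273 0.0344 0.    ]
alu_block top 0.76 [183.3 375.4] [0.735  0.0331 0.    ]
[[0.954, 0.299, 0.0], [0.299, -0.954, -0.0], [-0.0, 0.0, -1.0]] [ 0.18697911 -0.5964009   0.238754  ] 1.0
```

View pics/side0.png

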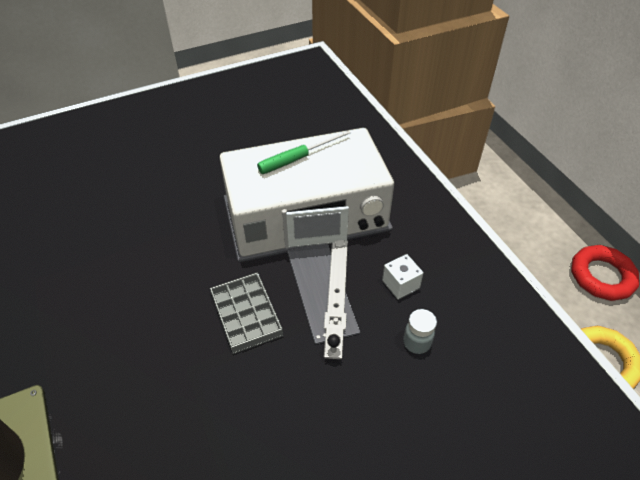

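View pics/top0.png

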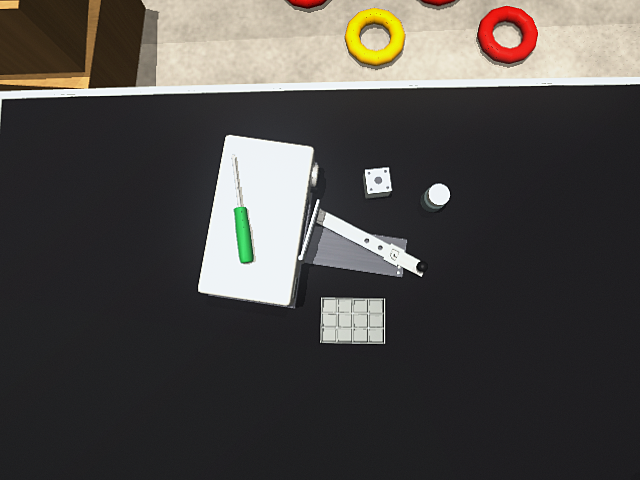

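The side picture shows the cabinet, with the stay running from the flap (≈col 340, row 245) to the knob at (334,340). The tray is on the left, and the block and jar are on the right. The top picture shows the stay from (320,215) to the knob at (421,267), with the slot at (396,255). Next I'll fit the geometry.

```bash
cat >> h.py <<'E'
def kin(cab,t):
    x,y,a=cab; c,s=np.cos(a),np.sin(a)
    p=np.array([-.06+.1*np.cos(t)-.012*np.sin(t),-.1*np.sin(t)-.012*np.cos(t)])
    return c2w(cab,p)
def c2w(cab,p):
    x,y,a=cab; c,s=np.cos(a),np.sin(a)
    return np.array([x+c*p[0]-s*p[1],y+s*p[0]+c*p[1]])
E
python3 - <<'E'
from h import *
from scipy.optimize import least_squares
obs=[] # cam, pixel rc, func, weight
for n in("side","top"):
    im=cv2.imread(f"pics/{n}0.png")
    def add(k,f,w):
        for d in tip_of(n,k)[:1]: 
            if d["p"]>.5: obs.append((n,d["at"],f,w,k))
    L=lambda x,y,z:(lambda v:(*c2w(v[:3],(x,y)),z))
    B=lambda r,z:(lambda v:(*(kin(v[:3],v[3])+r*np.array([np.cos(v[4]),np.sin(v[4])])),z))
    # newest picture is same scene
    add("stay",B(0,.0185),1);add("stay_knob",B(.225,.052),1);add("hole_inner",B(.106,.0185),1);add("hole_outer",B(.168,.0185),1)
    add("cabinet",L(0,0,0),.5)
    if n=="top":
        for rc,x,y,z in [((147,315),.15,0,.13),((305,295),-.15,0,.13),((136,228),.15,.17,.13),((292,199),-.15,.17,.13),((238,407),.02,-.21,.006),((277,402),-.06,-.21,.006)]:
            obs.append((n,rc,L(x,y,z),.7,(x,y)))
def res(v): return np.concatenate([w*(pix(n,f(v))-rc) for n,rc,f,w,k in obs])
r=least_squares(res,[.628,.19,-.1,.17,-2.1],loss="soft_l1")
v=r.x;print(v.round(4))
for n,rc,f,w,k in obs: print(n,k,(pix(n,f(v))-rc).round(1))
print("pivot",kin(v[:3],v[3]),"knob",B(.225,.05)(v),"foot",c2w(v[:3],(-.02,-.19)),"slotpin",B(.17175,0)(v))
np.save("v.npy",v)
big=[]
for n in("side","top"):
    im=cv2.imread(f"pics/{n}0.png");r0,c0=pix(n,B(.168,.0185)(v)).round().astype(int)
    print(n,"crop origin",r0-14,c0-14)
    big.append(cv2.resize(im[r0-14:r0+14,c0-14:c0+14],None,fx=14,fy=14,interpolation=cv2.INTER_CUBIC))
cv2.imwrite("pics/slot.png",np.hstack(big))
E
```

```text
[ 0.6299  0.1811 -0.1657  0.1331 -2.0902]
side stay [ 0.5 -0.8]
side stay_knob [2.6 0.7]
side hole_inner [-0.6 -0.7]
side cabinet [-1.5  0.8]
top stay [-1.5 -3.1]
top stay_knob [0.8 0.6]
top hole_inner [0.6 0.5]
top hole_outer [-0.4 -3.2]
top cabinet [-0.5  5.1]
top (0.15, 0) [-1.7  1.5]
top (-0.15, 0) [ 1.5 -2.3]
top (0.15, 0.17) [-2.9 -1.5]
top (-0.15, 0.17) [ 1.  -0.3]
top (0.02, -0.21) [0.1 1. ]
top (-0.06, -0.21) [-0.8  1.4]
pivot [0.66274573 0.15004143] knob (np.float64(0.5510549821730503), np.float64(-0.04527927400827206), 0.05) foot [ 0.57882579 -0.00304464] slotpin (np.float64(0.5774884598500536), np.float64(0.0009466252030939648), 0)
side crop origin 307 320
top crop origin 241 380
```

View pics/slot.png

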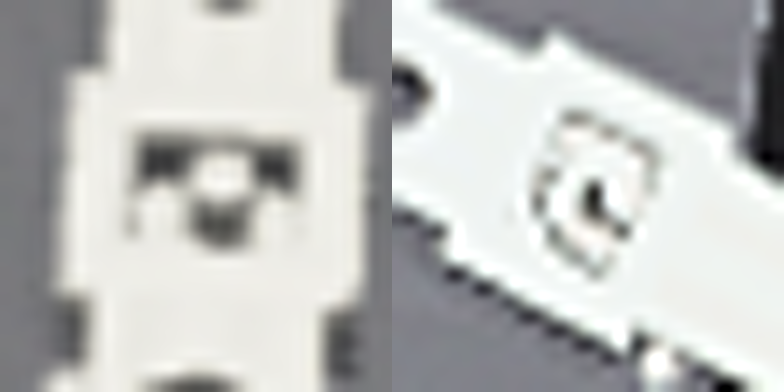

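Side crop: the pin top is at ≈(222,170) in the crop, full image col ≈335.4, row ≈318.6. It sits near the middle of the slot across the bar (slot centre at crop col 215). Next I'll plan the approach.

```bash
cat >> h.py <<'E'
def rot(a): return np.array([np.cos(a),np.sin(a)])
def pitch(h):
    from scipy.optimize import brentq
    return brentq(lambda b:.225*np.sin(b)+.0335*np.cos(b)-.0335-h,0,.7)
def solve(cab,pin,h,hole=.106):
    """knob xy, t, yaw, with hole point (mid thickness) over pin at knob raise h"""
    from scipy.optimize import brentq
    b=pitch(h) if h>0 else 0
    f=lambda t:np.linalg.norm(pin-kin(cab,t))-hole*np.cos(b)
    t=brentq(f,0,1.2); P=kin(cab,t); d=(pin-P)/np.linalg.norm(pin-P)
    return P+d*(.225*np.cos(b)-.0335*np.sin(b)),t,np.arctan2(d[1],d[0]),b
E
python3 - <<'E'
from h import *
v=np.load("v.npy");cab=v[:3]
P=kin(cab,v[3]);d=rot(v[4]);n=np.array([-d[1],d[0]])
pt=onz("side",(318.6,335.4),.03)[:2]; sc=onz("side",(318,334.9),.021)[:2]
e=(pt-sc)@n; print("pin via side",pt,"along",(pt-P)@d,"lat fit",(pt-P)@n,"lat rel slot",e)
pin=P+.17175*d+e*n; print("pin",pin)
a=cab[2];print("in cab off",np.array([[np.cos(a),np.sin(a)],[-np.sin(a),np.cos(a)]])@(pin-cab[:2])-[-.02,-.19])
k0=P+.225*d
for h in(0,.02,.034):
    try:
        k,t,y,b=solve(cab,pin,h);print(h,"knob",k.round(4),"move",(1e3*(k-k0)).round(1),"t",round(t,3),"yaw",np.degrees(y).round(1))
    except Exception as ex:print(ex)
print("start yaw",np.degrees(v[4]),"k0",k0)
s=get_state();R=np.array(s["tool_rot"]);p=np.array(s["eef_pos"])
tgt=np.array([*k0,.15]);print("tool shift mm",1e3*R.T@(tgt-p))
E
```

```text
pin via side [0.58043021 0.00173855] along 0.16960224746269592 lat fit 0.0021605957136991427 lat rel slot 0.001109755364190152
pin [5.78451830e-01 3.95738937e-04]
in cab off [-0.00093627  0.00333159]
0 knob [ 0.5382 -0.1116] move [-12.8 -66.3] t 0.838 yaw -109.8
0.02 knob [ 0.5398 -0.1085] move [-11.2 -63.2] t 0.844 yaw -109.5
0.034 knob [ 0.5417 -0.1059] move [ -9.4 -60.6] t 0.856 yaw -109.1
start yaw -119.7623305856309 k0 [ 0.55105498 -0.04527927]
tool shift mm [ 512.26344516 -416.91147      88.73585707]
```

```bash
for i in 1; do python3 -m jog '[[44,160,-130,10,0,0,0],[44,160,-130,10,0,0,0],[44,160,-130,10,0,0,0],[44,160,-130,10,0,0,0],[44,160,-130,10,0,0,0]]' 25; python3 -m jog '[[44,160,-130,10,0,0,0],[44,160,-130,10,0,0,0],[44,160,-130,10,0,0,0],[44,160,-130,10,0,0,0],[44,160,-130,10,0,0,0]]'; python3 -m jog '[[44,160,-130,10,0,0,0],[44,160,-130,10,0,0,0],[44,160,-130,10,0,0,0],[44,160,-130,10,0,0,0],[44,160,-130,10,0,0,0]]'; python3 -m jog '[[44,32,-27,30,0,0,-7],[44,32,-27,50,0,0,-14],[44,32,-27,50,0,0,-21],[44,32,-27,50,0,0,-28],[44,32,-27,50,0,0,-35]]';python3 -m jog '[[44,0,0,0,0,0,-6],[44,0,0,0,0,0,-12],[44,0,0,0,0,0,-12]]'; done
python3 - <<'E'
from h import *
v=np.load("v.npy");k0=kin(v[:3],v[3])+.225*rot(v[4])
o=[]
for n in("side","top"): 
    im=snapshot(n);cv2.imwrite(f"pics/{n}1.png",im)
    r=tip_of(n,"stay_knob")[:1]
    if r: print(n,r[0]["p"],np.round(r[0]["at"],1),onz(n,r[0]["at"],.052).round(4))
s=get_state();R=np.array(s["tool_rot"]);p=np.array(s["eef_pos"]);print(s["time_s"],p,R.round(3).tolist(),s["width"],s["ft_force"])
print(1e3*R.T@(np.array([*k0,.033])-p))
E
```

```text
time_s: 1.92
eef_pos: [0.3018, -0.4226, 0.2289]
tool_rot: [[0.954, 0.299, 0.001], [0.299, -0.954, -0.0], [0.001, 0.0, -1.0]]
ft_force: [0.6, -1.1, -0.5]
width: 0.057
grasp_force: 0.0
time_s: 2.33
eef_pos: [0.4157, -0.2506, 0.2189]
tool_rot: [[0.954, 0.3, 0.001], [0.3, -0.954, -0.0], [0.001, 0.0, -1.0]]
ft_force: [0.8, -0.6, -0.5]
width: 0.0441
grasp_force: 0.0
time_s: 2.75
eef_pos: [0.5295, -0.0783, 0.2088]
tool_rot: [[0.954, 0.3, 0.001], [0.3, -0.954, 0.0], [0.001, 0.0, -1.0]]
ft_force: [0.8, -0.2, -0.4]
width: 0.044
grasp_force: 0.0
time_s: 3.17
eef_pos: [0.5508, -0.0448, 0.1581]
tool_rot: [[0.604, 0.797, -0.001], [0.797, -0.604, -0.0], [-0.001, -0.001, -1.0]]
ft_force: [-0.0, -0.6, 0.2]
width: 0.0443
grasp_force: 0.0
time_s: 3.42
eef_pos: [0.5509, -0.0455, 0.1587]
tool_rot: [[0.43, 0.903, 0.0], [0.903, -0.43, 0.0], [0.0, -0.0, -1.0]]
ft_force: [0.8, 0.4, -0.4]
width: 0.0436
grasp_force: 0.0
side 0.97 [340.6 330.2] [ 0.5483 -0.0439  0.052 ]
top 0.61 [266.7 422.9] [ 0.5518 -0.0472  0.052 ]
3.6167 [ 0.55090657 -0.04533515  0.15877827] [[0.434, 0.901, 0.0], [0.901, -0.434, -0.0], [-0.0, 0.0, -1.0]] 0.04400982524003555 [ 0.48597602 -0.29849346  0.04437826]
[1.24690793e-01 7.04858312e-02 1.25778285e+02]
```

```bash
python3 -m jog '[[44,0,0,40,0,0,0],[44,0,0,80,0,0,0],[44,0,0,105,0,0,0],[44,0,0,124,0,0,0],[44,0,0,124,0,0,0]]'; python3 - <<'E'
from h import *
im=[snapshot("side"),snapshot("top")]
cv2.imwrite("pics/pre.png",np.hstack([cv2.resize(im[0][270:400,260:410],(400,346)),cv2.resize(im[1][200:330,350:500],(400,346))]))
print(get_state()["ft_force"])
E
```

```text
time_s: 4.03
eef_pos: [0.5484, -0.0451, 0.0314]
tool_rot: [[0.432, 0.902, -0.006], [0.902, -0.432, -0.001], [-0.003, -0.005, -1.0]]
ft_force: [-0.2, -0.0, -0.1]
width: 0.0441
grasp_force: 0.0
[ 0.72987306 -0.34344187  0.21886501]
```

View pics/pre.png

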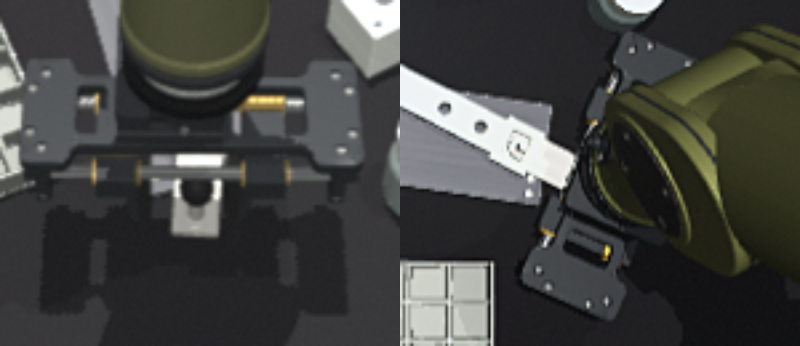

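The knob sits centred between the fingers (left crop, ball at (197,190)), so I'll close on it.

```bash
python3 -m jog '[[18,0,0,0,0,0,0],[18,0,0,0,0,0,0],[18,0,0,0,0,0,0],[18,0,0,0,0,0,0],[18,0,0,0,0,0,0]]' 25;python3 -m jog '[[18,0,0,0,0,0,0],[18,0,0,0,0,0,0]]' 30; python3 - <<'E'
from h import *
s=get_state();R=np.array(s["tool_rot"]);p=np.array(s["eef_pos"]);print(p,s["width"],s["grasp_force"],s["ft_force"],s["time_s"])
print(R.round(4).tolist())
E
```

```text
time_s: 4.55
eef_pos: [0.5516, -0.0453, 0.0356]
tool_rot: [[0.432, 0.902, 0.002], [0.902, -0.432, 0.0], [0.001, 0.002, -1.0]]
ft_force: [0.4, -0.1, 1.3]
width: 0.02
grasp_force: 25.0
time_s: 4.72
eef_pos: [0.5514, -0.0453, 0.0351]
tool_rot: [[0.432, 0.902, 0.001], [0.902, -0.432, 0.0], [0.001, 0.001, -1.0]]
ft_force: [0.4, 0.0, 1.2]
width: 0.0202
grasp_force: 29.9
[ 0.55138748 -0.04531671  0.0351388 ] 0.020228049864840784 29.943985948339105 [0.40569465 0.0260106  1.1978737 ] 4.7167
[[0.4322, 0.9018, 0.0014], [0.9018, -0.4322, 0.0001], [0.0007, 0.0012, -1.0]]
```

```bash
python3 -m jog '[[18,-2,0,0,0,0,0],[18,-4.5,0,0,0,0,0],[18,-3.5,0,-6,0,0,0],[18,-2.5,0,-12,0,0,0],[18,-1,0,-18,0,0,0]]' 30;python3 -m jog '[[18,0.5,0,-6,0,0,0],[18,0.5,0,-11,0,0,0],[18,0.5,0,-16,0,0,0],[18,0.5,0,-16,0,0,0]]' 30; python3 - <<'E'
from h import *
im=[snapshot("side"),snapshot("top")]
cv2.imwrite("pics/up.png",np.hstack([cv2.resize(im[0][210:360,260:410],(400,400)),cv2.resize(im[1][180:330,300:450],(400,400))]))
s=get_state();print(s["eef_pos"],s["ft_force"],s["time_s"])
E
```

```text
time_s: 5.13
eef_pos: [0.5503, -0.0459, 0.0531]
tool_rot: [[0.432, 0.902, -0.0], [0.902, -0.432, 0.0], [0.0, -0.0, -1.0]]
ft_force: [1.4, 2.5, -1.9]
width: 0.0199
grasp_force: 30.0
time_s: 5.47
eef_pos: [0.5509, -0.0458, 0.0697]
tool_rot: [[0.432, 0.902, 0.001], [0.902, -0.432, -0.0], [0.0, 0.001, -1.0]]
ft_force: [1.6, 2.4, -2.9]
width: 0.0201
grasp_force: 30.0
[ 0.55053827 -0.04582379  0.06890551] [ 1.42018519  3.24114469 -1.937286  ] 5.5667
```

View pics/up.png

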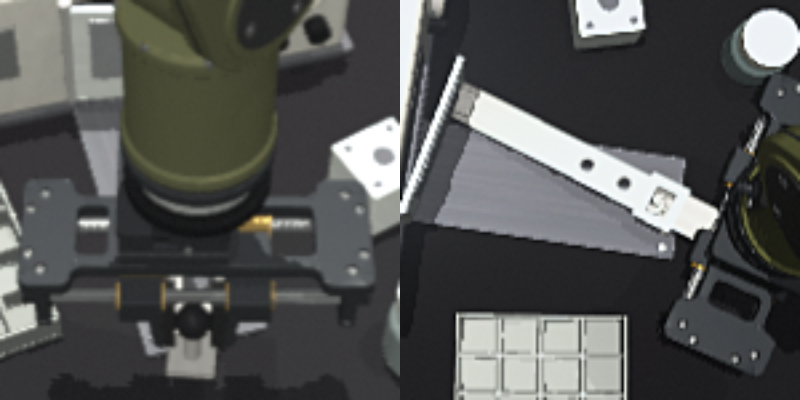

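Stay is lifted and held: in the top crop the slot at (660,203) no longer seats on the pin, and the flap is still ajar. Next I'll pull it open.

```bash
python3 -m jog '[[18,0,0,-4,0,0,0],[18,-10,3,-4,0,0,0],[18,-20,6,-4,0,0,0],[18,-30,9,-4,0,0,0],[18,-40,12,-4,0,0,0]]' 30;python3 -m jog '[[18,-9,3,0,0,0,0],[18,-17,6,0,0,0,0],[18,-17,6,0,0,0,0],[18,-17,6,0,0,0,0]]' 30; python3 - <<'E'
from h import *
s=get_state();print(s["eef_pos"],s["ft_force"],s["time_s"])
im=[snapshot("side"),snapshot("top")]
for n in("side","top"):
    for k in("hole_inner","stay","stay_knob"):
        r=tip_of(n,k)[:1]
        if r: print(n,k,round(r[0]["p"],2),np.round(r[0]["at"],1))
cv2.imwrite("pics/open.png",np.hstack([cv2.resize(im[0][220:320,270:370],(400,400)),cv2.resize(im[1][190:290,330:430],(400,400),interpolation=cv2.INTER_CUBIC)]))
E
```

```text
time_s: 5.98
eef_pos: [0.5433, -0.0872, 0.0725]
tool_rot: [[0.431, 0.902, -0.001], [0.902, -0.431, 0.001], [0.0, -0.001, -1.0]]
ft_force: [0.8, 4.4, -2.0]
width: 0.0199
grasp_force: 30.0
time_s: 6.32
eef_pos: [0.5417, -0.1053, 0.0725]
tool_rot: [[0.433, 0.901, -0.001], [0.901, -0.433, 0.001], [0.0, -0.001, -1.0]]
ft_force: [0.5, 5.6, -3.2]
width: 0.02
grasp_force: 30.0
[ 0.54169198 -0.10526066  0.0724557 ] [ 0.51086297  5.60099621 -3.21412041] 6.3167
side stay_knob 0.77 [362.8 344.4]
top hole_inner 0.58 [209.8 241.6]
top stay 0.74 [239.9 348.4]
top stay_knob 0.85 [270.3 454.9]
```

View pics/open.png

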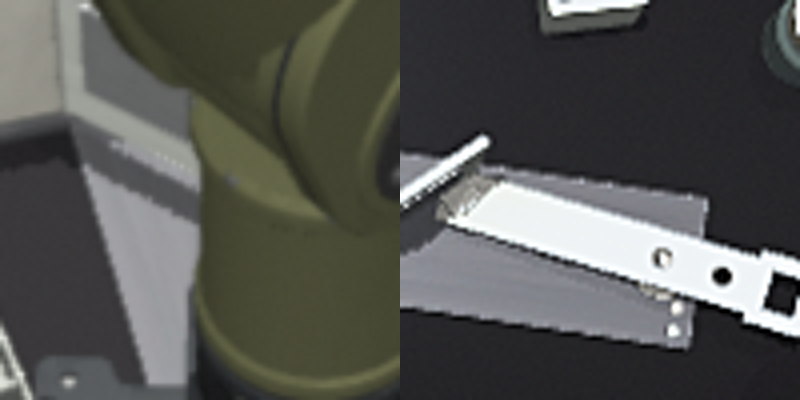

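The top crop shows the flap wide open and the inner hole at crop (662,258), with the bright pin partly showing in it. I'll zoom in.

```bash
python3 - <<'E'
from h import *
im=snapshot("top");cv2.imwrite("pics/top3.png",im)
cv2.imwrite("pics/hole.png",cv2.resize(im[244:264,382:412],None,fx=24,fy=24,interpolation=cv2.INTER_CUBIC))
h=.0725-.0350;b=pitch(h);pin=np.array([.57845,.0004])
v=np.load("v.npy")
k,t,y,b=solve(v[:3],pin,h);d=rot(y);P=kin(v[:3],t)
print("target knob",k,"t",t,np.degrees(y),"hole z",.0185+.106*np.sin(b))
hz=.0185+.106*np.sin(b)+.0025
print("pix hole top rim",pix("top",(*pin,hz)),"pin top",pix("top",(*pin,.03)),"pin/mm x,y",pix("top",(*(pin+[.001,0]),.03))-pix("top",(*pin,.03)),pix("top",(*(pin+[0,.001]),.03))-pix("top",(*pin,.03)))
E
```

```text
target knob [ 0.54225056 -0.10520546] t 0.8597013435547624 -108.92068991404088 hole z 0.03639314525525559
pix hole top rim [254.43920204 397.08148898] pin top [254.84892745 396.36573045] pin/mm x,y [-0.49230277 -0.02236459] [ 0.01251166 -0.4932529 ]
```

View pics/hole.png

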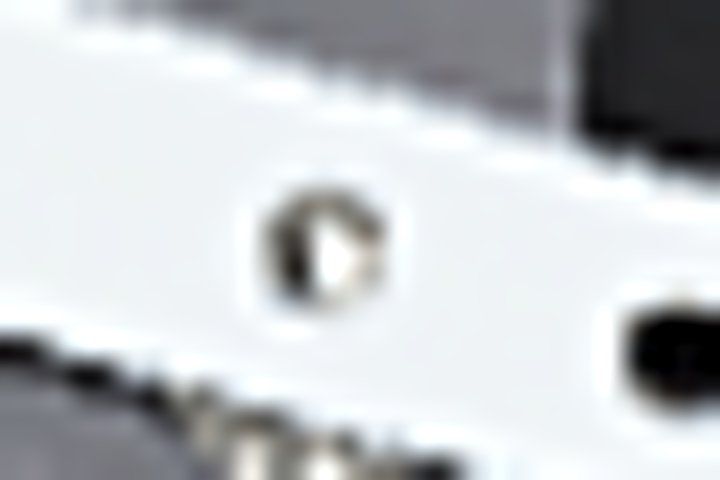

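```bash
cat >> h.py <<'E'
def jac(cab,pin,h):
    k0=solve(cab,pin,h)[0];return np.stack([(solve(cab,pin+e,h)[0]-k0)/.001 for e in np.eye(2)*.001],1)
E
python3 - <<'E'
from h import *
v=np.load("v.npy");pin=np.array([.57845,.0004]);h=.0375;b=pitch(h)
H=onz("top",(253.8,395.04),.0185+.106*np.sin(b)+.0025);M=onz("top",(258.2,410.25),.0185+.137*np.sin(b)+.0025)
print(H,M,np.linalg.norm(M-H),np.degrees(np.arctan2(*(M-H)[1::-1])))
J=jac(v[:3],pin,h);print(J)
R=np.array(get_state()["tool_rot"])[:2,:2]
for w in((0,-3.5),(1,0),(0,1)):print(w,R.T@J@np.array(w))
E
```

```text
[0.5798389  0.00443737 0.03889315] [ 0.5698046  -0.02463465  0.04412605] 0.03119700514860638 -109.04227891627698
[[ 1.61279239 -1.3164178 ]
 [-0.20807009  1.46045037]]
(0, -3.5) [-2.61879568  6.36386764]
(1, 0) [0.50926149 1.54435913]
(0, 1) [ 0.74822734 -1.8182479 ]
```

```bash
python3 -m jog '[[18,-1,2.5,0,0,0,0],[18,-2.5,5,0,0,0,0],[18,-2.5,5,0,0,0,0],[18,-2.5,5,0,0,0,0]]' 30; python3 - <<'E'
from h import *
im=snapshot("top");cv2.imwrite("pics/top4.png",im)
cv2.imwrite("pics/hole2.png",cv2.resize(im[244:264,382:412],None,fx=24,fy=24,interpolation=cv2.INTER_CUBIC))
E
```

```text
time_s: 7.1
eef_pos: [0.5452, -0.1079, 0.0724]
tool_rot: [[0.431, 0.903, -0.001], [0.903, -0.431, 0.002], [0.002, -0.002, -1.0]]
ft_force: [0.6, 5.7, -3.4]
width: 0.0203
grasp_force: 30.0
```

View pics/hole2.png

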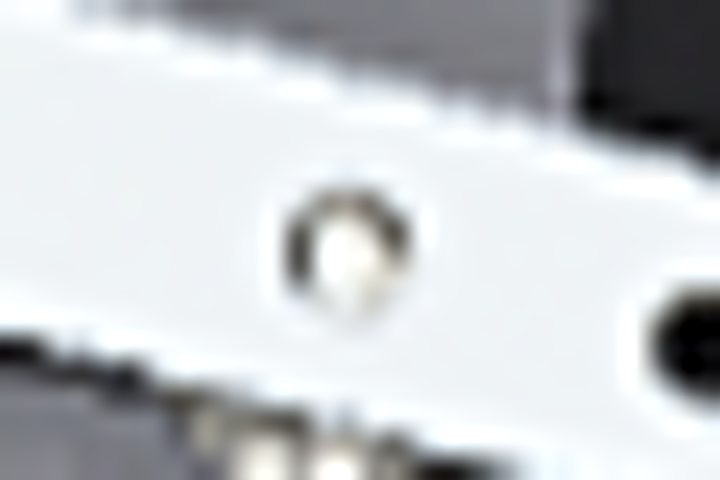

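The pin shows as a bright disc filling most of the hole: hole centre ≈(350,248), pin ≈(357,260). The hole needs about 2 mm more outward. I'll nudge it there and work out the lowering path.

```bash
python3 -m jog '[[18,-0.8,1.6,0,0,0,0],[18,-1.6,3.2,0,0,0,0],[18,-1.6,3.2,0,0,0,0],[18,-1.6,3.2,0,0,0,0]]' 30; python3 - <<'E'
from h import *
from scipy.optimize import fsolve
v=np.load("v.npy");s=get_state();p=np.array(s["eef_pos"]);R=np.array(s["tool_rot"])
im=snapshot("top");g=im[246:263,388:406].min(2);print(g)
h0=p[2]-.0350
pin=fsolve(lambda q:1e3*(solve(v[:3],q,h0)[0]-p[:2]),[.5785,-.004]);k0=solve(v[:3],pin,h0)[0];print("pin",pin,h0,"t",solve(v[:3],pin,h0)[1])
np.save("pin.npy",pin)
for h in(.0375,.033,.030,.027,.023,.018,.012,.006,0):
    k,t,y,b=solve(v[:3],pin,h);print(h,"clear",round(1e3*(.106*np.sin(b)-14),1),(1e3*R[:2,:2].T@(k-k0)).round(1),"dz",round(1e3*(h0-h),1))
E
```

```text
time_s: 7.48
eef_pos: [0.5473, -0.1104, 0.0724]
tool_rot: [[0.43, 0.903, -0.001], [0.903, -0.43, 0.003], [0.002, -0.002, -1.0]]
ft_force: [1.5, 8.3, -3.8]
width: 0.0199
grasp_force: 30.0
[[244 246 249 240 242 204 202 186 168 134 132 117 118 119 124 124 127 144]
 [240 240 241 242 243 246 248 252 242 203 202 184 167 133 134 119 124 154]
 [239 239 238 239 239 240 240 241 243 246 248 251 243 204 203 184 167 152]
 [238 238 239 238 239 239 239 239 240 241 241 242 244 247 249 251 243 213]
 [239 239 239 239 239 239 239 241 239 241 242 241 240 240 240 241 244 248]
 [239 239 239 239 239 240 241 240 226 213 234 244 241 239 239 239 239 239]
 [239 239 238 239 239 241 240 207 166 109 132 240 243 239 239 239 238 239]
 [239 238 239 239 239 242 217 179 218 207  85 188 244 240 239 239 239 239]
 [239 239 239 239 239 242 200 244 246 246 153 133 243 241 239 238 239 239]
 [239 239 239 239 239 240 231 230 242 231 215 197 242 240 239 239 238 239]
 [239 239 239 239 239 240 242 209 237 199 218 234 241 239 239 239 238 239]
 [244 242 240 240 240 239 240 241 235 226 240 241 239 239 239 239 239 239]
 [247 242 246 245 243 241 241 240 240 241 240 240 239 239 239 239 239 239]
 [179 189 234 234 245 240 246 244 243 242 240 239 240 239 239 239 239 239]
 [ 87  86  97 107 204 187 230 231 244 239 245 244 242 242 240 240 240 239]
 [117  87 135 123 109  90  86  99 198 179 237 235 246 243 249 246 244 243]
 [119 103 142 137 174 180 177 175 168 154 144 101 183 182 239 236 249 245]]
pin [ 0.57847032 -0.00311267] 0.03736880084549685 t 0.910645711425753
0.0375 clear -13982.1 [0. 0.] dz -0.1
0.033 clear -13984.3 [-1.1 -0.3] dz 4.4
0.03 clear -13985.7 [-1.8 -0.5] dz 7.4
0.027 clear -13987.2 [-2.5 -0.6] dz 10.4
0.023 clear -13989.1 [-3.4 -0.8] dz 14.4
0.018 clear -13991.5 [-4.4 -0.9] dz 19.4
0.012 clear -13994.3 [-5.6 -1. ] dz 25.4
0.006 clear -13997.2 [-6.6 -1. ] dz 31.4
0 clear -14000.0 [-7.6 -0.9] dz 37.4
```

```bash
python3 -m jog '[[18,-0.6,-0.3,2,0,0,0],[18,-1.1,-0.5,4.5,0,0,0],[18,-1.8,-0.8,7.5,0,0,0],[18,-2.2,-0.9,9,0,0,0],[18,-2.2,-0.9,9,0,0,0]]' 30; python3 - <<'E'
from h import *
for i in range(2):
    snapshot("top");s=get_state();print(s["eef_pos"],s["ft_force"])
E
```

```text
time_s: 7.95
eef_pos: [0.5455, -0.1121, 0.0632]
tool_rot: [[0.431, 0.903, -0.001], [0.903, -0.431, 0.002], [0.002, -0.002, -1.0]]
ft_force: [1.3, 8.4, -2.8]
width: 0.0203
grasp_force: 30.0
[ 0.54556202 -0.11210248  0.06329699] [ 0.39848156  7.40054276 -3.70502463]
[ 0.54560061 -0.11210815  0.06336343] [ 0.66396429  6.43651569 -2.87346142]
```

```bash
python3 -m jog '[[18,-0.3,0,1,0,0,0],[18,-0.5,-0.1,2,0,0,0],[18,-0.5,-0.1,2,0,0,0]]' 30; python3 -m jog '[[18,-0.3,0,1,0,0,0],[18,-0.5,-0.1,2,0,0,0],[18,-0.5,-0.1,2,0,0,0]]' 30
```

```text
time_s: 8.3
eef_pos: [0.5454, -0.1126, 0.0614]
tool_rot: [[0.431, 0.903, -0.001], [0.903, -0.431, 0.002], [0.002, -0.002, -1.0]]
ft_force: [1.1, 6.9, -2.1]
width: 0.0201
grasp_force: 30.0
time_s: 8.55
eef_pos: [0.5451, -0.1129, 0.0594]
tool_rot: [[0.431, 0.903, -0.0], [0.903, -0.431, 0.002], [0.002, -0.001, -1.0]]
ft_force: [0.6, 6.8, -3.0]
width: 0.0198
grasp_force: 30.0
```

```bash
python3 -m jog '[[18,-0.3,0,1,0,0,0],[18,-0.5,-0.1,2,0,0,0],[18,-0.5,-0.1,2,0,0,0]]' 30; python3 -m jog '[[18,-0.3,0,1,0,0,0],[18,-0.5,-0.1,2,0,0,0],[18,-0.5,-0.1,2,0,0,0]]' 30
```

```text
time_s: 8.8
eef_pos: [0.5449, -0.1133, 0.0574]
tool_rot: [[0.431, 0.903, -0.0], [0.903, -0.431, 0.002], [0.002, -0.001, -1.0]]
ft_force: [0.9, 7.2, -3.4]
width: 0.0202
grasp_force: 30.0
time_s: 9.05
eef_pos: [0.5446, -0.1137, 0.0554]
tool_rot: [[0.431, 0.903, -0.0], [0.903, -0.431, 0.002], [0.002, -0.001, -1.0]]
ft_force: [0.8, 7.6, -2.5]
width: 0.0197
grasp_force: 30.0
```

```bash
python3 -m jog '[[18,-0.4,0,2,0,0,0],[18,-0.8,0,4,0,0,0],[18,-0.8,0,4,0,0,0]]' 30; python3 -m jog '[[18,-0.4,0,2,0,0,0],[18,-0.8,0,4,0,0,0],[18,-0.8,0,4,0,0,0]]' 30
```

```text
time_s: 9.3
eef_pos: [0.5443, -0.1144, 0.0514]
tool_rot: [[0.431, 0.903, -0.0], [0.903, -0.431, 0.002], [0.002, -0.001, -1.0]]
ft_force: [1.0, 8.7, -2.6]
width: 0.0202
grasp_force: 30.0
time_s: 9.55
eef_pos: [0.544, -0.115, 0.0474]
tool_rot: [[0.431, 0.903, -0.0], [0.903, -0.431, 0.003], [0.002, -0.001, -1.0]]
ft_force: [2.2, 7.1, -1.5]
width: 0.0202
grasp_force: 30.0
```

```bash
python3 - <<'E'
from h import *
im=snapshot("top");cv2.imwrite("pics/hole3.png",np.hstack([cv2.resize(im[180:290,320:430],(400,400)),cv2.resize(im[244:264,388:408],(400,400),interpolation=cv2.INTER_CUBIC)]))
E
```

```text
(no output)
```

View pics/hole3.png

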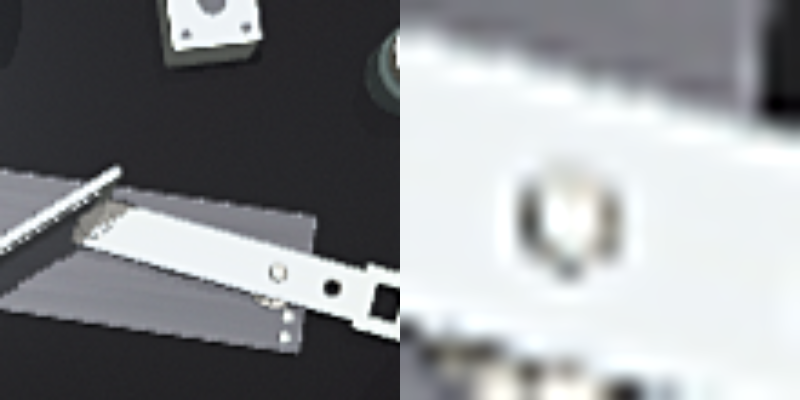

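The pin fills the inner hole (right crop, (570,215)), so it has engaged. I'll lower the rest.

```bash
python3 -m jog '[[18,-0.4,0,2,0,0,0],[18,-0.8,0,4,0,0,0],[18,-0.8,0,4,0,0,0]]' 30; python3 -m jog '[[18,-0.4,0,2,0,0,0],[18,-0.8,0,4,0,0,0],[18,-0.8,0,4,0,0,0]]' 30;  python3 -m jog '[[18,-0.2,0,1.5,0,0,0],[18,-0.3,0,3,0,0,0],[18,-0.5,0,4,0,0,0],[18,-0.5,0,4,0,0,0]]' 30
```

```text
time_s: 9.85
eef_pos: [0.5438, -0.1156, 0.0434]
tool_rot: [[0.43, 0.903, 0.0], [0.903, -0.43, 0.003], [0.002, -0.001, -1.0]]
ft_force: [2.6, 6.7, -1.9]
width: 0.0205
grasp_force: 30.0
time_s: 10.1
eef_pos: [0.5435, -0.1163, 0.0395]
tool_rot: [[0.43, 0.903, 0.0], [0.903, -0.43, 0.003], [0.003, -0.001, -1.0]]
ft_force: [2.5, 7.2, -1.9]
width: 0.02
grasp_force: 30.0
time_s: 10.43
eef_pos: [0.5437, -0.117, 0.0358]
tool_rot: [[0.431, 0.902, 0.001], [0.902, -0.431, 0.002], [0.003, -0.0, -1.0]]
ft_force: [1.8, 7.1, -0.3]
width: 0.02
grasp_force: 30.0
```

```bash
python3 -m jog '[[18,0.5,0,0.4,0,0,0],[18,1,0,0.7,0,0,0],[18,1,0,0.7,0,0,0]]' 30; python3 -m jog '[[18,0.5,0,0,0,0,0],[18,1,0,0,0,0,0],[18,1,0,0,0,0,0]]' 30
```

```text
time_s: 10.68
eef_pos: [0.5441, -0.1166, 0.0352]
tool_rot: [[0.431, 0.902, 0.001], [0.902, -0.431, 0.002], [0.002, 0.0, -1.0]]
ft_force: [1.7, 5.8, 0.4]
width: 0.0204
grasp_force: 30.0
time_s: 10.93
eef_pos: [0.5442, -0.1163, 0.0353]
tool_rot: [[0.432, 0.902, 0.0], [0.902, -0.432, 0.001], [0.001, -0.0, -1.0]]
ft_force: [1.0, 5.8, 1.0]
width: 0.0203
grasp_force: 30.0
```

```bash
python3 -m jog '[[18,0.7,0,0,0,0,0],[18,1.5,0,0,0,0,0],[18,1.5,0,0,0,0,0]]' 30;  python3 -m jog '[[18,0.7,0,0,0,0,0],[18,1.5,0,0,0,0,0],[18,1.5,0,0,0,0,0]]' 30
```

```text
time_s: 11.18
eef_pos: [0.5442, -0.116, 0.0351]
tool_rot: [[0.432, 0.902, -0.001], [0.902, -0.432, -0.001], [-0.001, -0.001, -1.0]]
ft_force: [0.0, 3.9, 0.9]
width: 0.0198
grasp_force: 30.0
time_s: 11.43
eef_pos: [0.5442, -0.1158, 0.035]
tool_rot: [[0.433, 0.901, -0.002], [0.901, -0.433, -0.002], [-0.003, -0.001, -1.0]]
ft_force: [-1.8, -0.3, 1.8]
width: 0.0199
grasp_force: 30.0
```

The force has dropped to about zero while the knob stayed put, so the pin is carrying the flap. Releasing.

```bash
python3 -m jog '[[44,0,0,0,0,0,0],[44,0,0,0,0,0,0],[44,0,0,0,0,0,0],[44,0,0,0,0,0,0],[44,0,0,0,0,0,0]]' 10; python3 -m jog '[[44,0,0,-15,0,0,0],[44,0,0,-35,0,0,0],[44,0,0,-70,0,0,0],[44,0,0,-110,0,0,0],[44,0,0,-150,0,0,0]]'; python3 -m jog '[[44,-40,0,0,0,0,0],[44,-80,0,0,0,0,0],[44,-120,0,0,0,0,0],[44,-150,0,0,0,0,0],[44,-150,0,0,0,0,0]]'; python3 - <<'E'
from h import *
a=snapshot("side");b=snapshot("top")
cv2.imwrite("pics/end.png",np.hstack([cv2.resize(a[180:380,200:400],(400,400)),cv2.resize(b[180:290,320:430],(400,400))]))
s=get_state();print(s["eef_pos"],s["ft_force"])
E
```

```text
time_s: 11.85
eef_pos: [0.5457, -0.1145, 0.035]
tool_rot: [[0.432, 0.902, 0.001], [0.902, -0.432, -0.0], [0.0, 0.001, -1.0]]
ft_force: [-1.4, 0.2, 1.4]
width: 0.0438
grasp_force: 0.0
time_s: 12.27
eef_pos: [0.5447, -0.1142, 0.1862]
tool_rot: [[0.432, 0.902, -0.001], [0.902, -0.432, 0.0], [-0.0, -0.001, -1.0]]
ft_force: [0.6, -0.5, -0.4]
width: 0.0441
grasp_force: 0.0
time_s: 12.68
eef_pos: [0.4758, -0.2579, 0.1846]
tool_rot: [[0.443, 0.897, -0.004], [0.897, -0.443, -0.005], [-0.007, -0.002, -1.0]]
ft_force: [0.3, -0.0, -0.2]
width: 0.0442
grasp_force: 0.0
[ 0.47982652 -0.25108852  0.18500585] [ 0.42134467  1.24613673 -0.08452547]
```

View pics/end.png

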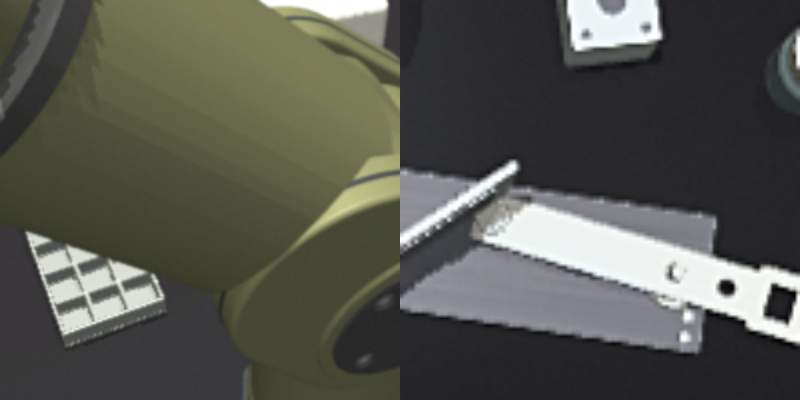

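The top crop shows the flap wide open and the pin in the inner hole at (677,271), with the robot clear. Handing in.

```bash
python3 -c "
from rig import close_job
print(close_job())"
```

```text
the job is handed in; nothing more can be done
None
```

The vent flap is wide open and the pin holds it through the stay's inner hole. The knob came back to its starting height, so the stay should be lying flat. The robot is clear, and I handed the job in at about 13 s on the robot's clock.

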